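Tip film spools into the crate under a low shelf

ROBOT

A 6-joint arm with a two-finger parallel gripper is mounted at the origin on the work surface. World frame = base frame: x ahead of the robot, y to its left, z up, the work surface at z = 0. Lengths are in m, angles in rad, forces in N, time in s.
With the tool pointing down it reaches from about 0.35 to 0.975 m from the base axis. Payload 4.9 kg.
Tool frame: the origin (TCP) lies at the very end of the fingers, on their centre line; the grasp point (between the pads) lies 19 mm behind it; z points along the fingers, y is the line along which they close (so a half turn about z gives the same grasp; the last joint's range is limited). The gripper opens to 85 mm and grips with 20 to 120 N. Pads are 22 mm wide; open, the fingers measure 114 mm over their backs; the gripper's body (76 mm by 85 mm) begins 54 mm behind the grasp point. The pads swing forward as they close: fully open they stand 13 mm farther back than shut.
Start: joints at [-1.379, 0.053, 1.613, -0, 1.476, -0.119], TCP at [0.191, -0.595, 0.231] pointing down, gripper open.
Joint ranges: [-3.01, 3.01], [-1.01, 2.22], [0.06, 2.58], [-1.02, 4.17], [0.09, 2.62], [-3.14, 3.14]. Speed limits (rad/s): [2.57, 2.57, 3.14, 3.14, 3.14, 3.14].

INTERFACE

Orientations are given as a rotation vector (axis times angle).
In Python, from station import ctrl, imaging gives the robot as it stands.
- The arm moves only by the tool play_rows, never from a script. Its argument "series" is a list of rows, each a list of 3 entries, a list of its own where there are three numbers: the opening, from 0 (shut) to 1 (fully open), then the shift along the tool's x, y, z each as a share of 0.05 m, from -1 to 1, then the turn, a rotation vector about the tool's x, y, z each as a share of 8 degrees, from -1 to 1. In form: [[grip, [dx, dy, dz], [ax, ay, az]], ...]. A call has 1 to 8 rows; each row shifts and turns the commanded pose from where the row before left it, along the tool's axes as they then stand; what a row does not reach is not made up. A row lasts 1/8 s, in which the tool goes at most 62.5 mm and 10.7 degrees, less where a joint would pass 70% of its speed; a pose out of reach is approached as far as the arm can. A call with a number of a shift or a turn outside -1 to 1 is refused whole. A call with a gripper value outside its range is refused whole. The fingers move at their own pace and stop on an object; "force" is the grip in N (left out, the last holds). Time passes only in rows, so rows that do not move let the fingers close. It gives the time, the measured TCP pose, the force, the opening and the grip force at its end, in the units of the state.
- ctrl.get_obs(): the state, without advancing time (a new reading comes with each control period).
- imaging.get_image(name): name is "side" or "top" or "wrist"; returns a dict with "color" (384x512x3 uint8, blue, green, red), "fx", "fy", "cx", "cy" (pixels), "extrinsics" (4x4, takes a point from world to camera coordinates); the wrist camera has in their place "hand_eye" (4x4, takes a point from camera to tool coordinates, whose origin is the TCP and whose axes are the flange's). Camera axes: x right, y down, z forward; pixel columns grow to the right and rows downward; lengths in m; the calibration is good to about 2 mm. A picture is of the moment at which its call begins: read the wrist's pose just before it. There is no depth.
- ctrl.finish_job(): hands the job in; it is judged then, once.
The state is a dict: "t": time; "q": joint angles; "dq": joint speeds; "effort": joint torques, N m; "tool_pos": TCP position; "tool_rot": TCP orientation; "contact_force": force on the tool from outside, world axes, zero at the start; "wrist_torque": the same for the moment, N m; "opening": finger opening in m; "grip_force": force on a finger pad.
Only numpy, scipy, OpenCV 4.12 (cv2) and the standard library are available. Lean on these libraries where they do the work, as an engineer would, in place of code of your own. Each camera call takes 0.05 s, during which the arm holds its last target. There are 200 camera calls.

TASK

Carry the hand tray with its two film spools to the crate under the low shelf, reach its open end in under the shelf and over the crate, and tip both spools out into the crate without bumping the shelf. Then park the empty tray level and crosswise on the middle of the narrow raised steel bar, balanced there on its own, and leave the film can, carton and jar where they are.

Things in the scene. Friction and masses are not known exactly. Their poses are not given: they have to be found in the camera images.
- tray_grip (a point): Centre of the grip of the loose aluminium hand tray (240 long, 48 wide, about 0.25 kg): an upright wooden block at its rear, 60 long (x), 16 thick (y), top 84 above the tray's underside. The point is 55 above the underside, 35 ahead of the rear end. x points along the tray to its open front, z up. Pinch it firmly across the 16, since the load hangs ahead; leaning along the tray is fine.
- tray_lip (a point): Middle of the top of the low lip at the tray's open front: 203 ahead of tray_grip, 44 below it (11 above the underside); tray ends 2 further on. Base 6 thick; the lip stands 5 above it. Trough: rear wall 55 ahead of tray_grip, side walls to 41 above the underside. Spools roll out over the lip at about 25 to 35 degrees front down. Axes as tray_grip.
- tray_balance (a point): The empty tray's balance point, on its underside: 60.5 ahead of tray_grip and 55 below it. Same axes as tray_grip.
- spool0: Film spool, a loose round spool with black rims and reddish-brown film wound on it, 64 across, 34 wide, about 40 g, standing on its rim in the tray's trough, nearer the grip; free to roll along the trough. Its top is 70 above the tray's underside. Origin at its centre, y is its rolling axis.
- spool1: The second, identical film spool, ahead of spool0 in the same trough. Origin at its centre, y is its rolling axis.
- crate: Open slatted grey plastic crate, fixed, 190 deep (x), 170 wide (y), on the table wholly under the shelf, square to it. Walls 5 thick; the front wall, towards the robot, is 60 high; the back 130; the sides 80 for the first 60 mm from the front, then 130. Origin on the table at the middle of its front wall's outer face, 8 to 16 behind the shelf's front edge; x points in under the shelf.
- shelf: Low dark steel shelf of slats, fixed, 220 deep (x) x 480 wide (y). Origin on the table below the middle of the board's front edge; x points in under the board. Underside of the board 225 above the table, board 20 thick, light stock on its ends at the back. 30 mm square legs at the four corners; front, back and sides otherwise open.
- bar: Narrow raised steel bar, fixed, for parking the tray: top face 45 wide (x) and 160 long (y), 70 above the table, on a web and a foot 110 x 160 x 8. Origin on the table below its middle. The tray belongs across it (tray x along bar x, either way round).
- can: Bystander: flat round film can, 134 across, 28 high, lying on the table. Origin at the centre of its underside.
- carton: Bystander: closed cardboard carton 130 x 100 x 90 high. Origin at the centre of its underside.
- jar: Bystander: closed jar 70 across, 100 high. Origin at the centre of its underside.
Things that resemble listed ones, but are neither listed nor needed, are in the scene too. What is shaped like the spool1 but blue is not meant.

How it is judged:
On the way, in this order (a step that is already met when the one before it is completed fails the run):
1. the tray's open end is over the crate, under the shelf, with both spools still in the tray (x of tray_lip in the frame of crate between 0.005 and 0.18 m and y of tray_lip in the frame of crate between -0.08 and 0.08 m and z of tray_lip in the frame of crate between 0.03 and 0.225 m and x of spool0 in the frame of tray_grip between 0.06 and 0.203 m and y of spool0 in the frame of tray_grip between -0.02 and 0.02 m and z of spool0 in the frame of tray_grip between -0.04 and 0.015 m and x of spool1 in the frame of tray_grip between 0.06 and 0.203 m and y of spool1 in the frame of tray_grip between -0.02 and 0.02 m and z of spool1 in the frame of tray_grip between -0.04 and 0.015 m), for 0.1 s.
2. both spools are in the crate and out of the tray (x of spool0 in the frame of crate between 0.01 and 0.18 m and y of spool0 in the frame of crate between -0.08 and 0.08 m and z of each of spool0, spool1 in the frame of crate below 0.12 m and x of spool1 in the frame of crate between 0.01 and 0.18 m and y of spool1 in the frame of crate between -0.08 and 0.08 m and not (x of spool0 in the frame of tray_grip between 0.06 and 0.203 m and y of spool0 in the frame of tray_grip between -0.02 and 0.02 m and z of spool0 in the frame of tray_grip between -0.04 and 0.015 m) and not (x of spool1 in the frame of tray_grip between 0.06 and 0.203 m and y of spool1 in the frame of tray_grip between -0.02 and 0.02 m and z of spool1 in the frame of tray_grip between -0.04 and 0.015 m)), for 0.2 s.
At the end, for the whole second after the job is handed in: Both spools at rest in the crate (centres 10 to 180 mm in from its front face, within 80 mm of its middle, below 120 mm). Tray at rest on the bar: balance point within 25 mm across and 60 mm along of its middle, underside within 8 mm of its top, tilt under 0.1 rad, crosswise within 0.35 rad (x of spool0 in the frame of crate between 0.01 and 0.18 m and y of spool0 in the frame of crate between -0.08 and 0.08 m and z of each of spool0, spool1 in the frame of crate below 0.12 m and x of spool1 in the frame of crate between 0.01 and 0.18 m and y of spool1 in the frame of crate between -0.08 and 0.08 m and x of tray_balance in the frame of bar between -0.025 and 0.025 m and y of tray_balance in the frame of bar between -0.06 and 0.06 m and z of tray_balance in the frame of bar between 0.062 and 0.078 m and angle between tray_balance's own z axis and vertical below 0.1 rad and angle between the x axis of tray_grip and the x axis of bar, either way round below 0.35 rad and linear speed of tray below 0.02 m/s and linear speed of each of spool0, spool1 below 0.03 m/s); the robot touches nothing.
It fails at once if the shelf is bumped (more than 3 N) (contact force between shelf and anything else above 3 N).
It fails at once if the can is moved more than 20 mm (distance of can from where it was at the start of the episode above 0.02 m).
It fails at once if the carton is moved more than 20 mm (distance of carton from where it was at the start of the episode above 0.02 m).
It fails at once if the jar is moved more than 20 mm (distance of jar from where it was at the start of the episode above 0.02 m).
It fails at once if a bystander is tipped over (angle between any of can, carton, jar's own z axis and vertical above 0.3 rad).
It also fails if it takes over 61 s, if anything falls off the work surface, if the arm or the gripper's body presses on something with over 40 N, if the wrist force passes 120 N, or if a joint passes its speed limit or range.

## Working session

There is one attempt and no reset: what is moved stays moved. The work goes in short steps, Python scripts to look and compute and a tool call to move; the robot and the scene stay as the last step left them, time stands still between calls to the robot, and variables do not carry over. Pictures are saved under pics/ and viewed, at most 14 in all, crops included, and the job is handed in when it is done.

Besides the shell and the picture viewer there is one more tool, called as name([rows], argument=value, ...), one row to a line, values as JSON. play_rows: Moves the arm, as the interface text tells. Shift numbers are shares of 0.05 m and turn numbers shares of 8 degrees, none past 1 either way. Its arguments: {"type":"object","properties":{"series":{"type":"array"},"force":{"type":"number"}},"required":["series"]}

```bash
mkdir -p pics; cat > h.py <<'E'
import numpy as np, cv2, pickle
from station import ctrl, imaging
from scipy.spatial.transform import Rotation as R
def grab(n,tag):
    o=ctrl.get_obs(); im=imaging.get_image(n)
    if n=="wrist":
        T=np.eye(4);T[:3,:3]=R.from_rotvec(o["tool_rot"]).as_matrix();T[:3,3]=o["tool_pos"]
        im["extrinsics"]=np.linalg.inv(T@np.array(im["hand_eye"]))
    cv2.imwrite(f"pics/{tag}.png",im["color"]); pickle.dump(im,open(f"pics/{tag}.pkl","wb")); return im
def load(tag): return pickle.load(open(f"pics/{tag}.pkl","rb"))
def ray(im,u,v):
    E=np.array(im["extrinsics"]);d=np.array([(u-im["cx"])/im["fx"],(v-im["cy"])/im["fy"],1.])
    return -E[:3,:3].T@E[:3,3], E[:3,:3].T@d
def plane(im,u,v,z):
    c,d=ray(im,u,v); return c+d*(z-c[2])/d[2]
def tri(a,b):
    (c1,d1),(c2,d2)=a,b
    s=np.linalg.lstsq(np.c_[d1,-d2],c2-c1,rcond=None)[0]
    p,q=c1+s[0]*d1,c2+s[1]*d2; return (p+q)/2,np.linalg.norm(p-q)
def proj(im,p):
    E=np.array(im["extrinsics"]);c=E[:3,:3]@np.array(p)+E[:3,3]
    return im["fx"]*c[0]/c[2]+im["cx"],im["fy"]*c[1]/c[2]+im["cy"]
E
python3 - <<'E'
from h import *
for n in ["side","top"]:
    im=grab(n,n+"0"); print(n,im["fx"],im["cx"],np.round(im["extrinsics"],3).tolist(), ray(im,0,0)[0])
a=load("side0")["color"];b=load("top0")["color"]
grab("wrist","wrist0")
o=ctrl.get_obs();print(o["t"],o["tool_rot"],o["opening"])
cv2.imwrite("pics/side0b.png",cv2.resize(a,(800,600),interpolation=cv2.INTER_CUBIC))
cv2.imwrite("pics/top0b.png",cv2.resize(b,(800,600),interpolation=cv2.INTER_CUBIC))
E
```

```text
side 499.4146931967516 256.06559845956025 [[0.965, -0.263, -0.008, -0.538], [-0.149, -0.521, -0.841, 0.141], [0.217, 0.812, -0.541, 1.73], [0.0, 0.0, 0.0, 1.0]] [ 0.16557372 -1.47367151  1.05101959]
top 490.0090253434051 252.69706467824753 [[0.025, -1.0, 0.006, -0.007], [-0.997, -0.025, -0.077, 0.585], [0.077, -0.004, -0.997, 1.452], [0.0, 0.0, 0.0, 1.0]] [0.47158424 0.01404733 1.49310413]
0.15 [-3.10213320e+00 -4.86030061e-01  1.42409337e-04] 0.08568354384544821
```

View pics/top0b.png

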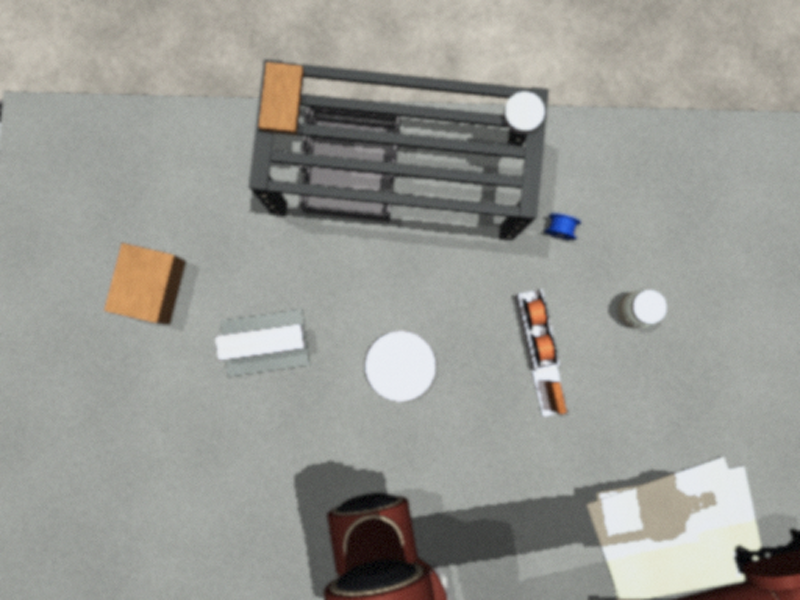

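View pics/side0b.png

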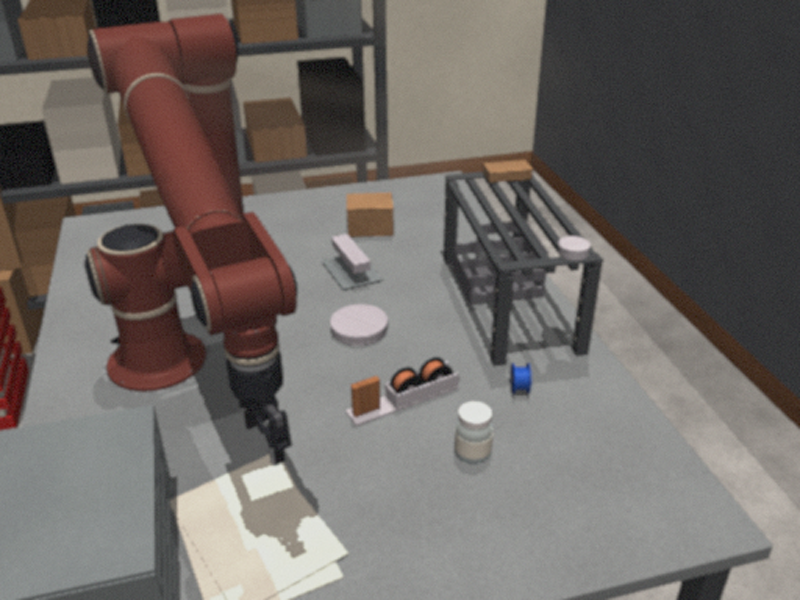

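Top (800×600 view): the tray runs from its rear end (553,415) to its open front (530,292), with the wooden grip at (557,397) and brown spools at (545,348) and (537,312). The crate is under the left half of the shelf, around (345,170), the bar is at (260,342), the can (400,366), carton (145,283) and jar (648,308).

Possible mix-ups for each item:
- **Grip:** the wooden block at (557,397), the carton (145,283), or the box on the shelf (281,97). I choose (557,397).
- **Spools:** the brown ones at (545,348) and (537,312), or the blue one at (562,226), which is not meant.
- **Jar:** (648,308), or the white jar on the shelf (524,110). I choose (648,308).

Next is a close montage crop.

```bash
python3 - <<'E'
from h import *
s=load("side0")["color"];t=load("top0")["color"]
def c(im,x,y,w,h): return cv2.resize(im[y:y+h,x:x+w],(400,300),interpolation=cv2.INTER_CUBIC)
# native px crops, each w:h=4:3
m=np.vstack([np.hstack([c(t,308,178,120,90),c(s,212,218,100,75)]),np.hstack([c(t,150,30,160,120),c(s,270,110,120,90)])])
cv2.imwrite("pics/m1.png",m)
m=np.hstack([c(t,130,190,80,60),c(s,200,145,60,45)]); cv2.imwrite("pics/m2.png",m)
E
```

```text
(no output)
```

View pics/m1.png

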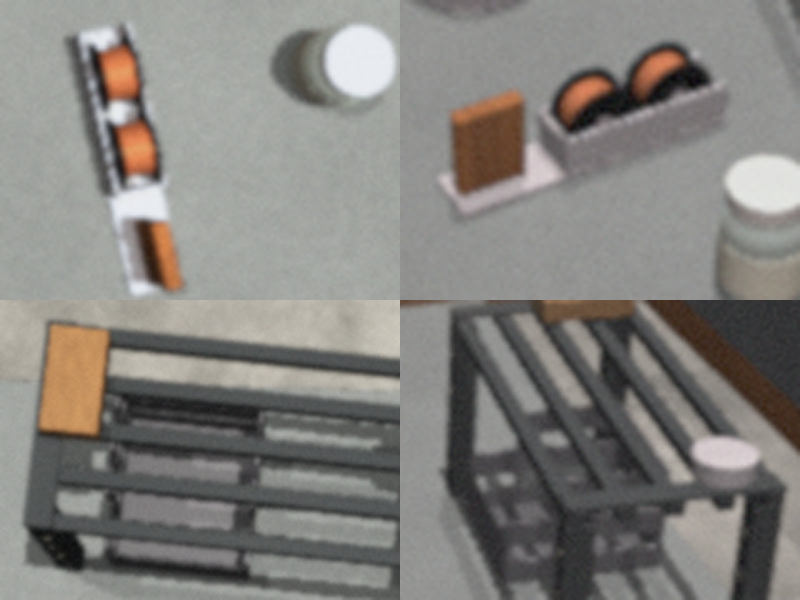

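View pics/m2.png

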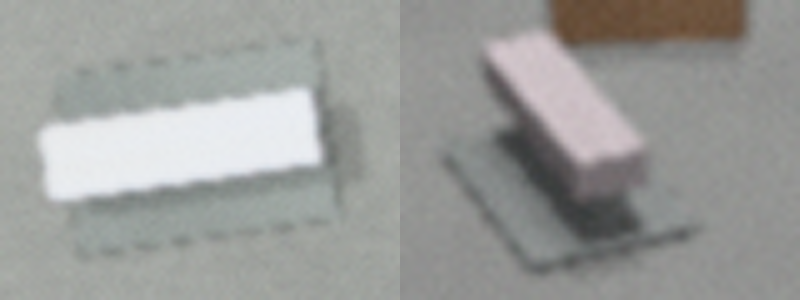

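The crops confirm the wooden grip and the two brown spools in the tray. The crate shows between the shelf slats in the top view, and the bar top is the white face. Next I turn these into positions.

```bash
python3 - <<'E'
from h import *
S=load("side0");T=load("top0")
sm=lambda x,y:(212+(x-400)/4,218+y/4)
tm=lambda x,y:(308+x*.3,178+y*.3)
cm=lambda x,y:(150+x*.4,30+(y-300)*.4)
bt=lambda x,y:(130+x*.2,190+y*.2)
bs=lambda x,y:(200+(x-400)*.15,145+y*.15)
def TT(n,a,b):
    p,e=tri(ray(T,*a),ray(S,*b)); print(n,p.round(4),"gap",round(e,4))
TT("block front top -y",tm(168,221),sm(523,96))
TT("block rear top -y",tm(184,288),sm(455,113))
TT("tray rear left",tm(133,293),sm(440,178))
TT("tray front wall-top left? ",tm(110,27),sm(727,82))
# masks
hsv=cv2.cvtColor(T["color"],cv2.COLOR_BGR2HSV)
m=((hsv[...,0]<15)&(hsv[...,1]>110)&(hsv[...,2]>80)).astype(np.uint8); m[:,:320]=0;m[:178]=0;m[275:]=0;m[:,375:]=0
n,l,st,c=cv2.connectedComponentsWithStats(m)
for i in range(1,n):
    if st[i,4]>20: print("orange",st[i],c[i].round(1), plane(T,*c[i],.084).round(3), plane(T,*c[i],.06).round(3))
print("tray white corners z.006", [plane(T,*tm(*p),z).round(4).tolist() for p,z in [((133,293),.006),((80,37),.041),((112,27),.041)]])
for n_,p in dict(lb=(265,60),rb=(548,88),rf=(535,217),lf=(252,188)).items():
    print("shelf",n_,plane(T,p[0]*.64,p[1]*.64,.245).round(4))
for n_,p,z in [("front bottom L",(105,560),.06),("front R",(250,577),.06),("back L",(125,398),.13),("back R",(260,415),.13),("R side mid",(255,480),.13),("L side mid",(112,470),.13)]:
    print("crate",n_,plane(T,*cm(*p),z).round(4))
for a,b in [((40,128),(485,45)),((305,88),(545,32)),((322,162),(648,145)),((48,200),(580,165))]:
    print("bar top-plane",plane(T,*bt(*a),.07).round(4))
TT("bar A",bt(40,128),bs(545,32));TT("bar B",bt(48,200),bs(485,45));TT("bar C",bt(305,88),bs(648,145));TT("bar D",bt(322,162),bs(580,165))
for n_,p,z in [("can",(400,366),.028),("jar",(648,308),.1),("carton",(142,282),.09)]: print(n_,plane(T,p[0]*.64,p[1]*.64,z).round(3))
E
```

```text
block front top -y [ 0.4356 -0.2983  0.0844] gap 0.001
block rear top -y [ 0.3793 -0.3112  0.0902] gap 0.0007
tray rear left [ 0.3688 -0.2848  0.006 ] gap 0.0006
tray front wall-top left?  [ 0.6115 -0.2582  0.0289] gap 0.0088
orange [338 191  12  17 151] [343.6 199.6] [ 0.563 -0.255  0.084] [ 0.565 -0.259  0.06 ]
orange [343 214  12  16 155] [348.7 222.1] [ 0.499 -0.27   0.084] [ 0.499 -0.275  0.06 ]
orange [352 245  10  20 113] [356.9 254.1] [ 0.408 -0.294  0.084] [ 0.407 -0.3    0.06 ]
tray white corners z.006 [[0.3686, -0.2847, 0.006], [0.5965, -0.2281, 0.041], [0.6061, -0.2566, 0.041]]
shelf lb [0.9636 0.2357 0.245 ]
shelf rb [ 0.9283 -0.2388  0.245 ]
shelf rf [ 0.7095 -0.2193  0.245 ]
shelf lf [0.7459 0.249  0.245 ]
crate front bottom L [0.7479 0.1915 0.06  ]
crate front R [0.732  0.0195 0.06  ]
crate back L [0.9213 0.1665 0.13  ]
crate back R [0.9057 0.0125 0.13  ]
crate R side mid [0.8304 0.0163 0.13  ]
crate L side mid [0.8376 0.1784 0.13  ]
bar top-plane [0.5027 0.3383 0.07  ]
bar top-plane [0.5298 0.1857 0.07  ]
bar top-plane [0.4871 0.1744 0.07  ]
bar top-plane [0.4613 0.332  0.07  ]
bar A [0.5029 0.3391 0.0668] gap 0.0001
bar B [0.4624 0.3324 0.0672] gap 0.0023
bar C [0.5311 0.1859 0.0662] gap 0.0025
bar D [0.4881 0.1747 0.0659] gap 0.0018
can [ 0.457 -0.005  0.028]
jar [ 0.574 -0.455  0.1  ]
carton [0.6   0.473 0.09 ]
```

```bash
cat >> h.py <<'E'
def pose(p,yaw,lean):
    """tool pose: yaw (deg) of tray x, tool leaning forward by lean (deg) from straight down; p = grasp point"""
    M=R.from_euler("z",yaw,degrees=True).as_matrix()@np.array([[1,0,0],[0,-1,0],[0,0,-1.]])@R.from_euler("y",lean,degrees=True).as_matrix()
    return np.array(p)+.019*M[:,2], M
def todo(p,yaw,lean,back=0,src=None):
    t,M=pose(p,yaw,lean); t=t-back*M[:,2]
    if src is None:
        o=ctrl.get_obs(); src=(np.array(o["tool_pos"]),R.from_rotvec(o["tool_rot"]).as_matrix())
        print("t",round(o["t"],2),"q",np.round(o["q"],2),"tcp",np.round(o["tool_pos"],4),"F",np.round(o["contact_force"],1),"open",round(o["opening"],4),"grip",o["grip_force"])
    x,C=src; w=R.from_matrix(C.T@M).as_rotvec(degrees=True)
    print("turn units",(w/8).round(2),"| shift before turn",(C.T@(t-x)/.05).round(2),"| shift after turn",(M.T@(t-x)/.05).round(2), "world",(t-x).round(4)); return t,M
E
python3 - <<'E'
from h import *
todo([.4065,-.297,.055],13.4,40,back=.1)
E
```

```text
t 0.15 q [-1.38  0.05  1.61 -0.    1.48 -0.12] tcp [ 0.191  -0.5946  0.2303] F [ 0.2 -0.2 -0.9] open 0.0857 grip 0.0
turn units [-0.2   5.    0.52] | shift before turn [ 4.88 -4.42  2.27] | shift after turn [ 2.01 -4.79  4.65] world [ 0.1648  0.2855 -0.1133]
```

play_rows([
  [1, [0, -0.4, 0], [-0.03, 0.71, 0.075]],
  [1, [0, -0.4, 0], [-0.03, 0.71, 0.075]],
  [1, [0, -0.4, 0], [-0.03, 0.71, 0.075]],
  [1, [0, -0.4, 0], [-0.03, 0.71, 0.075]],
  [1, [0, -0.4, 0], [-0.03, 0.71, 0.075]],
  [1, [0, -0.4, 0], [-0.03, 0.71, 0.075]],
  [1, [0, -0.4, 0], [-0.03, 0.71, 0.075]],
  [1, [0, 0, 0], [0, 0, 0]],
], force=110)

```text
t: 1.15
tool_pos: [0.1518, -0.4596, 0.2289]
tool_rot: [-2.863, -0.332, -1.036]
contact_force: [-0.6, -0.5, -0.5]
opening: 0.0851
grip_force: 0.0
```

```bash
python3 - <<'E'
from h import *
todo([.4065,-.297,.055],13.4,40,back=.1)
E
```

```text
t 1.15 q [-1.76 -0.2   1.96  0.63  1.68 -0.45] tcp [ 0.1518 -0.4596  0.2289] F [-0.6 -0.5 -0.5] open 0.0851 grip 0.0
turn units [ 0.01  0.03 -0.02] | shift before turn [ 2.15 -2.    4.7 ] | shift after turn [ 2.14 -1.98  4.71] world [ 0.204   0.1505 -0.1119]
```

play_rows([
  [1, [0.31, -0.28, 0.67], [0, 0, 0]],
  [1, [0.31, -0.28, 0.67], [0, 0, 0]],
  [1, [0.31, -0.28, 0.67], [0, 0, 0]],
  [1, [0.31, -0.28, 0.67], [0, 0, 0]],
  [1, [0.3, -0.28, 0.67], [0, 0, 0]],
  [1, [0.3, -0.28, 0.67], [0, 0, 0]],
  [1, [0.3, -0.28, 0.67], [0, 0, 0]],
  [1, [0, 0, 0], [0, 0, 0]],
])

```text
t: 2.15
tool_pos: [0.3574, -0.3093, 0.1175]
tool_rot: [-2.861, -0.343, -1.034]
contact_force: [-1.6, -0.2, 0.7]
opening: 0.0854
grip_force: 0.0
```

```bash
python3 - <<'E'
from h import *
todo([.4065,-.297,.055],13.4,40,back=.1)
todo([.4065,-.297,.055],13.4,40)
im=grab("wrist","w1"); 
print([ (n,np.round(proj(im,p),0)) for n,p in dict(gripc=(.4065,-.297,.084),rl=(.367,-.282,.006),s0=(.499,-.275,.06)).items()])
cv2.imwrite("pics/w1b.png",cv2.resize(im["color"],(640,480)))
E
```

```text
t 2.15 q [-1.28 -0.35  2.29  0.73  1.26 -0.2 ] tcp [ 0.3574 -0.3093  0.1175] F [-1.6 -0.2  0.7] open 0.0854 grip 0.0
turn units [-0.01  0.03  0.03] | shift before turn [-0.03 -0.01 -0.01] | shift after turn [-0.03 -0.01 -0.01] world [-0.0016  0.0002 -0.0004]
t 2.15 q [-1.28 -0.35  2.29  0.73  1.26 -0.2 ] tcp [ 0.3574 -0.3093  0.1175] F [-1.6 -0.2  0.7] open 0.0854 grip 0.0
turn units [-0.01  0.03  0.03] | shift before turn [-0.02 -0.01  1.99] | shift after turn [-0.03 -0.01  1.99] world [ 0.061   0.0151 -0.077 ]
[('gripc', array([256., 189.])), ('rl', array([230., 255.])), ('s0', array([257.,  99.]))]
```

View pics/w1b.png

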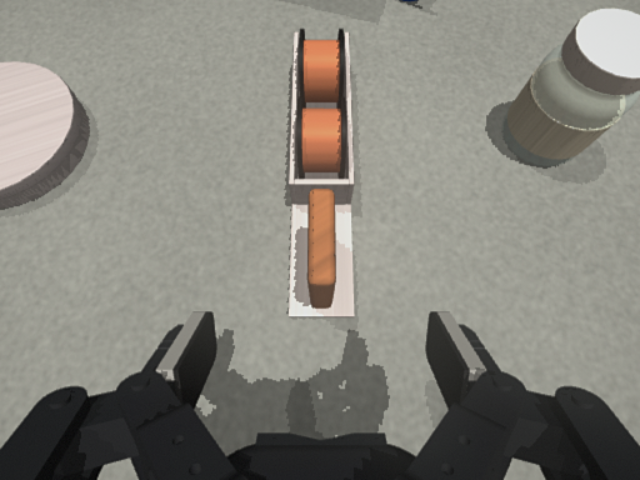

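The wrist view shows the tray straight ahead: grip centred at (321,245), rear wall at (321,185), spools at (322,140) and (322,70), with fingers either side. I'll advance and close.

play_rows([
  [1, [0, 0, 0.5], [0, 0, 0]],
  [1, [0, 0, 0.5], [0, 0, 0]],
  [1, [0, 0, 0.5], [0, 0, 0]],
  [1, [-0.02, 0, 0.48], [0, 0, 0]],
  [0, [0, 0, 0], [0, 0, 0]],
  [0, [0, 0, 0], [0, 0, 0]],
  [0, [0, 0, 0], [0, 0, 0]],
  [0, [0, 0, 0], [0, 0, 0]],
], force=110)

```text
t: 3.2
tool_pos: [0.417, -0.2977, 0.0428]
tool_rot: [-2.864, -0.338, -1.038]
contact_force: [-0.9, 0.4, 0.4]
opening: 0.0147
grip_force: 107.0
```

```bash
python3 - <<'E'
from h import *
todo([.4065,-.297,.055],13.4,40)
print("lift 10cm"); todo([.4065,-.297,.155],13.4,40)
E
```

```text
t 3.2 q [-1.13 -0.14  2.26  0.82  1.02 -0.24] tcp [ 0.417  -0.2977  0.0428] F [-0.9  0.4  0.4] open 0.0147 grip 107.01730370521545
turn units [0.02 0.02 0.02] | shift before turn [ 0.   -0.06  0.06] | shift after turn [ 0.   -0.06  0.06] world [ 0.0014  0.0036 -0.0024]
lift 10cm
t 3.2 q [-1.13 -0.14  2.26  0.82  1.02 -0.24] tcp [ 0.417  -0.2977  0.0428] F [-0.9  0.4  0.4] open 0.0147 grip 107.01730370521545
turn units [0.02 0.02 0.02] | shift before turn [ 1.28 -0.06 -1.47] | shift after turn [ 1.29 -0.06 -1.47] world [0.0014 0.0036 0.0976]
```

play_rows([
  [0, [0.06, 0, -0.07], [0, 0, 0]],
  [0, [0.13, 0, -0.15], [0, 0, 0]],
  [0, [0.22, 0, -0.26], [0, 0, 0]],
  [0, [0.25, 0, -0.3], [0, 0, 0]],
  [0, [0.25, 0, -0.3], [0, 0, 0]],
  [0, [0.2, 0, -0.24], [0, 0, 0]],
  [0, [0.12, 0, -0.15], [0, 0, 0]],
  [0, [0.05, 0, -0.06], [0, 0, 0]],
])

```text
t: 4.2
tool_pos: [0.4172, -0.2972, 0.1422]
tool_rot: [-2.865, -0.338, -1.037]
contact_force: [-0.7, 0.1, -3.7]
opening: 0.0149
grip_force: 107.1
```

```bash
python3 - <<'E'
from h import *
im=grab("wrist","w2");s=grab("side","s2");t=grab("top","t2")
todo([.4065,-.297,.155],13.4,40)
m=np.vstack([np.hstack([cv2.resize(im["color"],(400,300)),cv2.resize(s["color"][170:290,190:350],(400,300),interpolation=cv2.INTER_CUBIC)]),np.hstack([cv2.resize(load("w1")["color"],(400,300)),cv2.resize(t["color"][140:275,270:450],(400,300),interpolation=cv2.INTER_CUBIC)])])
cv2.imwrite("pics/m3.png",m)
E
```

```text
t 4.35 q [-1.13 -0.33  2.23  0.74  1.19 -0.06] tcp [ 0.417  -0.2968  0.1411] F [ 0.3 -0.5 -3.6] open 0.0148 grip 107.11758255958557
turn units [0.01 0.03 0.01] | shift before turn [ 0.02 -0.04  0.03] | shift after turn [ 0.02 -0.04  0.03] world [ 0.0013  0.0026 -0.0006]
```

View pics/m3.png

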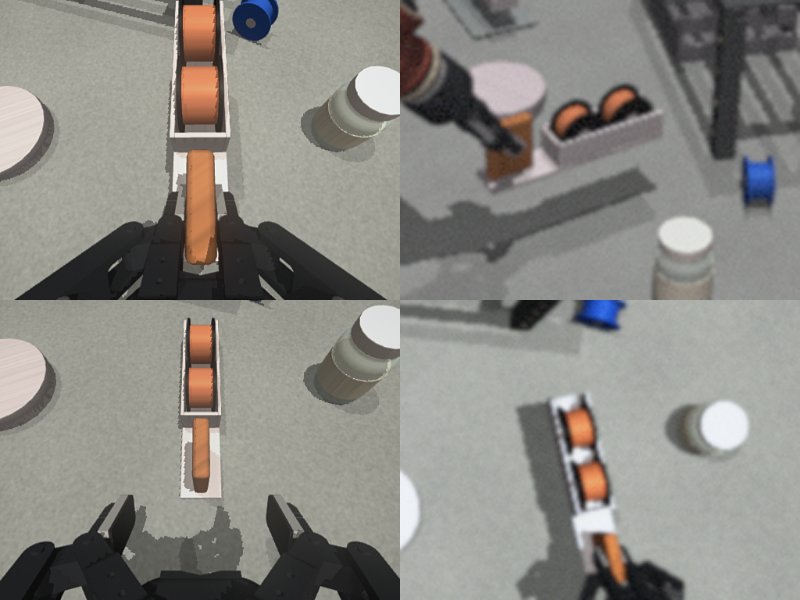

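The tray is lifted, held level, with both spools in the trough; the can and jar are untouched. Next I check the pitch and plan the carry.

```bash
cat >> h.py <<'E'
CR=np.array([.746,.104,0]); CY=-4.45
def lipgrip(lx,ly,lz,p,yaw=CY):
    """grip point for a lip position in crate frame, front-down pitch p deg"""
    Rz=R.from_euler("z",yaw,degrees=True).as_matrix(); Ry=R.from_euler("y",p,degrees=True).as_matrix()
    return CR+R.from_euler("z",CY,degrees=True).as_matrix()@np.array([lx,ly,lz])-Rz@Ry@np.array([.203,0,-.044])
def rows(way,start):
    """way: list of (p,yaw,lean); start (tcp,M) ; prints units per row, rounding carried along"""
    x,C=start
    for w in way:
        t,M=pose(*w); s=(C.T@(t-x)/.05).round(2); a=(R.from_matrix(C.T@M).as_rotvec(degrees=True)/8).round(2)
        print(s.tolist(),a.tolist()); x=x+C@s*.05; C=C@R.from_rotvec(a*8,degrees=True).as_matrix()
    np.savez("cmd.npz",x=x,C=C)
def cur():
    o=ctrl.get_obs(); return np.array(o["tool_pos"]),R.from_rotvec(o["tool_rot"]).as_matrix()
def gripnow():
    x,C=cur(); return x-.019*C[:,2], np.degrees(np.arctan2(C[2,0],-C[2,2])), np.degrees(np.arctan2(-C[0,1],C[1,1]*-1)) 
def prof(n): 
    u=np.arange(1,n+1)/n; return u*u*(3-2*u)
E
python3 - <<'E'
from h import *
S=load("s2");T=load("t2")
a,e=tri(ray(T,354.6,183.7),ray(S,294.4,215.2)); b,f=tri(ray(T,367.7,235.4),ray(S,252.4,230))
print(a.round(3),b.round(3),e,f,"pitch down",np.degrees(np.arcsin((b-a)[2]/np.linalg.norm(b-a))))
im=load("w2");x,C=cur();g=x-.019*C[:,2]
Rt=R.from_euler("z",13.4,degrees=True).as_matrix()
print("rear wall top pred",np.round(proj(im,g+Rt@[.055,0,-.014]),0),"block top rear",np.round(proj(im,g+Rt@[-.03,0,.029]),0))
print("gripnow",gripnow())
g1=lipgrip(-.06,0,.125,0); print(g1)
rows([(g+(g1-g)*f,13.4+(CY-13.4)*f,40.5) for f in prof(16)],(x,C))
E
```

```text
[ 0.607 -0.276  0.136] [ 0.463 -0.313  0.136] 0.003629783170120809 0.0001669944992595014 pitch down -0.1885044109501024
rear wall top pred [256. 181.] block top rear [257. 354.]
gripnow (array([ 0.40520341, -0.29958191,  0.15568553]), np.float64(39.76258430151995), np.float64(-13.380820091905804))
[0.48379283 0.12440593 0.169     ]
[0.04, -0.09, 0.02] [-0.0, 0.09, 0.03]
[0.09, -0.25, 0.07] [-0.05, 0.0, 0.05]
[0.13, -0.38, 0.1] [-0.07, 0.0, 0.08]
[0.17, -0.51, 0.12] [-0.09, 0.0, 0.11]
[0.19, -0.6, 0.14] [-0.11, 0.0, 0.13]
[0.21, -0.68, 0.14] [-0.13, 0.0, 0.14]
[0.2, -0.73, 0.14] [-0.13, 0.0, 0.16]
[0.19, -0.77, 0.13] [-0.13, 0.0, 0.15]
[0.17, -0.77, 0.12] [-0.14, 0.0, 0.16]
[0.15, -0.75, 0.09] [-0.13, 0.0, 0.16]
[0.13, -0.71, 0.08] [-0.12, 0.0, 0.14]
[0.1, -0.63, 0.06] [-0.11, 0.0, 0.13]
[0.08, -0.54, 0.04] [-0.09, 0.0, 0.11]
[0.05, -0.42, 0.03] [-0.07, 0.0, 0.08]
[0.03, -0.27, 0.02] [-0.05, 0.0, 0.05]
[0.01, -0.09, 0.0] [-0.02, 0.0, 0.02]
```

play_rows([
  [0, [0.04, -0.09, 0.02], [0, 0.09, 0.03]],
  [0, [0.09, -0.25, 0.07], [-0.05, 0, 0.05]],
  [0, [0.13, -0.38, 0.1], [-0.07, 0, 0.08]],
  [0, [0.17, -0.51, 0.12], [-0.09, 0, 0.11]],
  [0, [0.19, -0.6, 0.14], [-0.11, 0, 0.13]],
  [0, [0.21, -0.68, 0.14], [-0.13, 0, 0.14]],
  [0, [0.2, -0.73, 0.14], [-0.13, 0, 0.16]],
  [0, [0.19, -0.77, 0.13], [-0.13, 0, 0.15]],
])

```text
t: 5.35
tool_pos: [0.4564, -0.0846, 0.1473]
tool_rot: [-2.919, -0.113, -1.077]
contact_force: [1.0, -0.7, -3.9]
opening: 0.0147
grip_force: 107.2
```

play_rows([
  [0, [0.17, -0.77, 0.12], [-0.14, 0, 0.16]],
  [0, [0.15, -0.75, 0.09], [-0.13, 0, 0.16]],
  [0, [0.13, -0.71, 0.08], [-0.12, 0, 0.14]],
  [0, [0.1, -0.63, 0.06], [-0.11, 0, 0.13]],
  [0, [0.08, -0.54, 0.04], [-0.09, 0, 0.11]],
  [0, [0.05, -0.42, 0.03], [-0.07, 0, 0.08]],
  [0, [0.03, -0.27, 0.02], [-0.05, 0, 0.05]],
  [0, [0.01, -0.09, 0], [-0.02, 0, 0.02]],
])

```text
t: 6.35
tool_pos: [0.4948, 0.1244, 0.1533]
tool_rot: [2.923, -0.112, 1.073]
contact_force: [0.3, 0.0, -3.5]
opening: 0.0149
grip_force: 107.4
```

```bash
python3 - <<'E'
from h import *
im=grab("wrist","w3");t=grab("top","t3");s=grab("side","s3")
todo(lipgrip(-.06,0,.125,0),CY,40.5)
m=np.vstack([np.hstack([cv2.resize(im["color"],(400,300)),cv2.resize(s["color"][80:230,220:420],(400,300),interpolation=cv2.INTER_CUBIC)]),np.hstack([cv2.resize(t["color"][30:180,130:330],(400,300),interpolation=cv2.INTER_CUBIC),cv2.resize(im["color"][0:192,128:384],(400,300))])])
cv2.imwrite("pics/m4.png",m)
for n,p in dict(FL=(0,.085,.06),FR=(0,-.085,.06),BL=(.19,.085,.13),BR=(.19,-.085,.13)).items():
    P=CR+R.from_euler("z",CY,degrees=True).as_matrix()@np.array(p); print(n,np.array(proj(im,P)).round(0),np.array(proj(t,P)).round(0))
E
```

```text
t 6.5 q [ 0.19 -0.6   2.38 -0.28  0.69  2.  ] tcp [0.4955 0.1231 0.1541] F [-1.3  0.5 -3.9] open 0.0148 grip 107.46291160583496
turn units [0.   0.01 0.  ] | shift before turn [ 0.01 -0.01  0.  ] | shift after turn [ 0.01 -0.01  0.  ] world [0.0006 0.0004 0.0005]
FL [184.  44.] [193. 132.]
FR [332.  44.] [250. 138.]
BL [ 184. -130.] [198.  62.]
BR [ 332. -130.] [257.  68.]
```

View pics/m4.png

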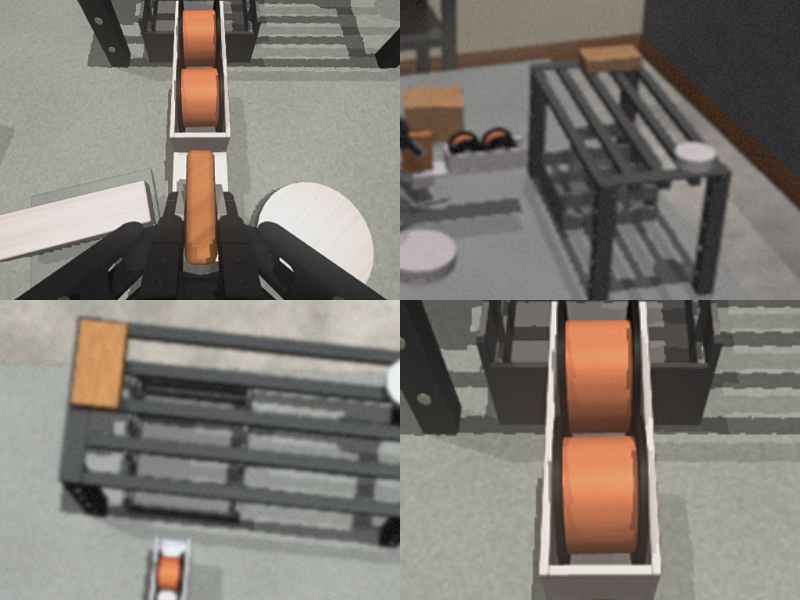

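Side, top and wrist agree. The tray is aligned with the crate, whose front-wall corners are within about 2 mm of where I predicted. Both spools are still in the tray.

```bash
python3 - <<'E'
from h import *
W=[(lipgrip(-.06+.12*f,0.002,.125,0),CY,40.5) for f in prof(8)]
W+=[W[-1]]
W+=[(lipgrip(.06,.002,.125-.03*f,24*f),CY,40.5-24*f) for f in prof(7)]
W+=[(lipgrip(.06,.002,.095,24+10*f),CY,16.5-10*f) for f in prof(8)]
rows(W,cur())
E
```

```text
[0.09, -0.05, 0.07] [0.0, 0.01, 0.0]
[0.21, 0.0, 0.17] [0.0, 0.0, 0.0]
[0.29, 0.0, 0.25] [0.0, 0.0, 0.0]
[0.34, 0.0, 0.29] [0.0, 0.0, 0.0]
[0.33, 0.0, 0.29] [0.0, 0.0, 0.0]
[0.29, 0.0, 0.24] [0.0, 0.0, 0.0]
[0.21, 0.0, 0.18] [0.0, 0.0, 0.0]
[0.08, 0.0, 0.07] [0.0, 0.0, 0.0]
[0.0, 0.0, -0.0] [0.0, 0.0, 0.0]
[0.05, 0.0, -0.03] [0.0, -0.17, 0.0]
[0.12, 0.0, -0.08] [0.0, -0.42, 0.0]
[0.18, 0.0, -0.1] [0.0, -0.59, 0.0]
[0.21, 0.0, -0.11] [0.0, -0.64, 0.0]
[0.19, 0.0, -0.09] [0.0, -0.58, 0.0]
[0.15, 0.0, -0.06] [0.0, -0.43, 0.0]
[0.06, 0.0, -0.03] [0.0, -0.17, 0.0]
[0.02, 0.0, -0.02] [0.0, -0.05, 0.0]
[0.06, 0.0, -0.05] [0.0, -0.14, 0.0]
[0.08, 0.0, -0.06] [0.0, -0.21, 0.0]
[0.1, 0.0, -0.08] [0.0, -0.22, 0.0]
[0.09, 0.0, -0.08] [0.0, -0.23, 0.0]
[0.09, 0.0, -0.07] [0.01, -0.2, 0.0]
[0.05, 0.0, -0.05] [-0.0, -0.15, 0.0]
[0.03, 0.0, -0.02] [-0.0, -0.05, 0.0]
```

play_rows([
  [0, [0.09, -0.05, 0.07], [0, 0.01, 0]],
  [0, [0.21, 0, 0.17], [0, 0, 0]],
  [0, [0.29, 0, 0.25], [0, 0, 0]],
  [0, [0.34, 0, 0.29], [0, 0, 0]],
  [0, [0.33, 0, 0.29], [0, 0, 0]],
  [0, [0.29, 0, 0.24], [0, 0, 0]],
  [0, [0.21, 0, 0.18], [0, 0, 0]],
  [0, [0.08, 0, 0.07], [0, 0, 0]],
])

```text
t: 7.5
tool_pos: [0.6174, 0.1156, 0.1555]
tool_rot: [2.918, -0.114, 1.079]
contact_force: [-0.3, -1.1, -3.6]
opening: 0.0149
grip_force: 107.5
```

play_rows([
  [0, [0, 0, 0], [0, 0, 0]],
  [0, [0.05, 0, -0.03], [0, -0.17, 0]],
  [0, [0.12, 0, -0.08], [0, -0.42, 0]],
  [0, [0.18, 0, -0.1], [0, -0.59, 0]],
  [0, [0.21, 0, -0.11], [0, -0.64, 0]],
  [0, [0.19, 0, -0.09], [0, -0.58, 0]],
  [0, [0.15, 0, -0.06], [0, -0.43, 0]],
  [0, [0.06, 0, -0.03], [0, -0.17, 0]],
])

```text
t: 8.5
tool_pos: [0.6461, 0.1141, 0.2023]
tool_rot: [3.094, -0.119, 0.454]
contact_force: [-0.2, 0.0, -3.1]
opening: 0.0146
grip_force: 107.5
```

play_rows([
  [0, [0.02, 0, -0.02], [0, -0.05, 0]],
  [0, [0.06, 0, -0.05], [0, -0.14, 0]],
  [0, [0.08, 0, -0.06], [0, -0.21, 0]],
  [0, [0.1, 0, -0.08], [0, -0.22, 0]],
  [0, [0.09, 0, -0.08], [0, -0.23, 0]],
  [0, [0.09, 0, -0.07], [0, -0.2, 0]],
  [0, [0.05, 0, -0.05], [0, -0.15, 0]],
  [0, [0.03, 0, -0.02], [0, -0.05, 0]],
])

```text
t: 9.5
tool_pos: [0.6659, 0.1124, 0.2273]
tool_rot: [3.128, -0.121, 0.18]
contact_force: [0.5, -0.4, -2.4]
opening: 0.0145
grip_force: 107.4
```

```bash
python3 - <<'E'
from h import *
im=grab("wrist","w4");t=grab("top","t4");s=grab("side","s4")
todo(lipgrip(.06,.002,.095,34),CY,6.5)
m=np.vstack([np.hstack([cv2.resize(im["color"],(400,300)),cv2.resize(s["color"][80:230,220:420],(400,300),interpolation=cv2.INTER_CUBIC)]),np.hstack([cv2.resize(t["color"][30:180,130:330],(400,300),interpolation=cv2.INTER_CUBIC),cv2.resize(im["color"][0:192,128:384],(400,300))])])
cv2.imwrite("pics/m5.png",m)
E
```

```text
t 9.65 q [ 0.06  0.1   1.57 -0.02  1.35  1.72] tcp [0.6656 0.1124 0.227 ] F [ 0.6  0.5 -2.9] open 0.015 grip 107.42705225944519
turn units [ 0.01 -0.01  0.  ] | shift before turn [-0.02  0.    0.02] | shift after turn [-0.02  0.    0.02] world [-0.0007 -0.0001 -0.0009]
```

View pics/m5.png

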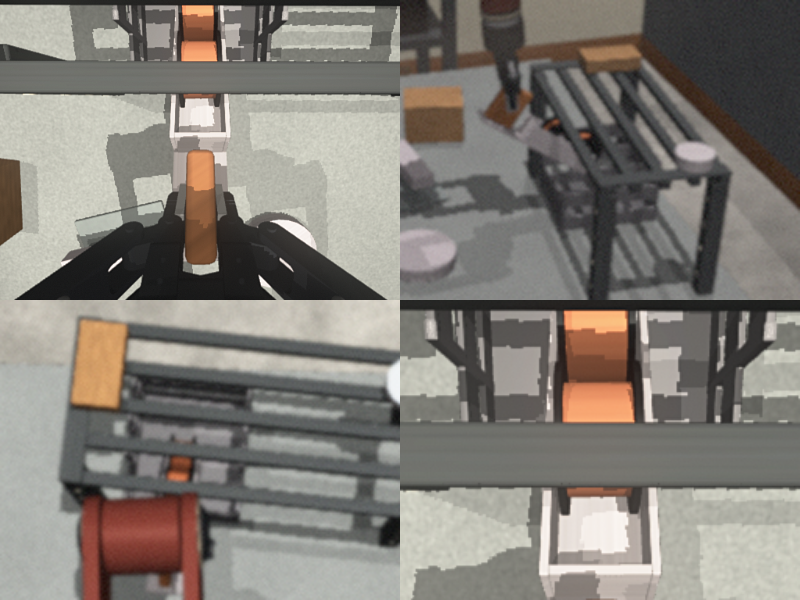

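Both spools have rolled against the lip, at (600,400) and (595,340) in the wrist crop, but have not gone over at 34°. I'll tip further, to 42°.

```bash
python3 - <<'E'
from h import *
x,C=cur()
W=[(lipgrip(.06-.012*f,.002,.094-.004*f,34+8*f),CY,6.5-8*f) for f in prof(6)]
rows(W,(x,C))
E
```

```text
[-0.01, 0.0, 0.01] [0.01, -0.08, 0.0]
[0.03, 0.0, -0.05] [-0.0, -0.19, 0.0]
[0.04, 0.0, -0.07] [-0.0, -0.24, 0.0]
[0.05, 0.0, -0.06] [-0.0, -0.24, 0.0]
[0.03, 0.0, -0.05] [-0.0, -0.19, 0.0]
[0.01, 0.0, -0.02] [-0.0, -0.07, 0.0]
```

play_rows([
  [0, [0, 0, 0], [0, -0.08, 0]],
  [0, [0.03, 0, -0.05], [0, -0.19, 0]],
  [0, [0.04, 0, -0.07], [0, -0.24, 0]],
  [0, [0.05, 0, -0.06], [0, -0.24, 0]],
  [0, [0.03, 0, -0.05], [0, -0.19, 0]],
  [0, [0.01, 0, -0.02], [0, -0.07, 0]],
  [0, [0, 0, 0], [0, 0, 0]],
  [0, [0, 0, 0], [0, 0, 0]],
])

```text
t: 10.65
tool_pos: [0.6729, 0.1119, 0.2401]
tool_rot: [3.139, -0.122, -0.041]
contact_force: [-0.6, 0.2, -3.3]
opening: 0.0149
grip_force: 107.7
```

```bash
python3 - <<'E'
from h import *
im=grab("wrist","w5");t=grab("top","t5");s=grab("side","s5")
todo(lipgrip(.048,.002,.09,42),CY,-1.5)
m=np.vstack([np.hstack([cv2.resize(im["color"],(400,300)),cv2.resize(s["color"][80:230,220:420],(400,300),interpolation=cv2.INTER_CUBIC)]),np.hstack([cv2.resize(t["color"][30:180,130:330],(400,300),interpolation=cv2.INTER_CUBIC),cv2.resize(im["color"][0:192,128:384],(400,300))])])
cv2.imwrite("pics/m6.png",m)
E
```

```text
t 10.8 q [0.05 0.2  1.44 0.   1.53 1.7 ] tcp [0.6728 0.1119 0.2401] F [-0.1 -0.2 -2.9] open 0.015 grip 107.7380883693695
turn units [ 0.01 -0.    0.  ] | shift before turn [-0.01  0.    0.01] | shift after turn [-0.01  0.    0.01] world [-0.0004 -0.0001 -0.0006]
```

View pics/m6.png

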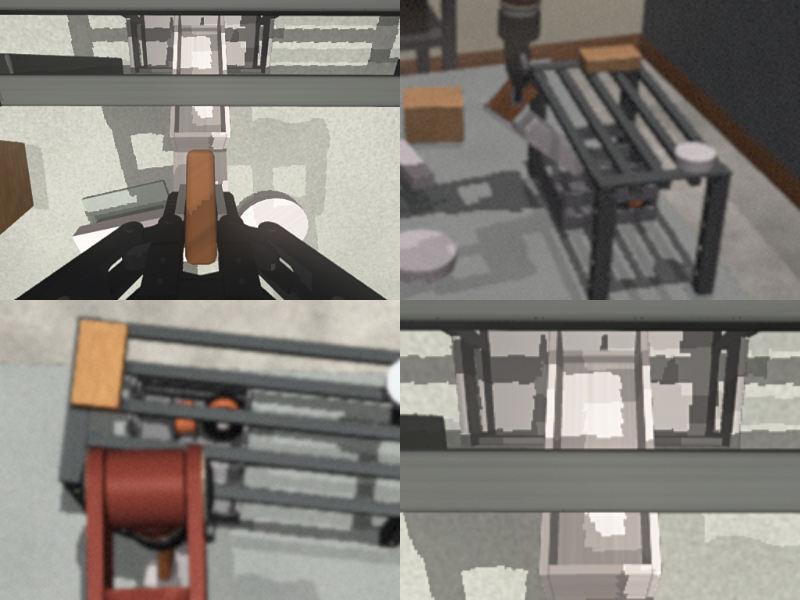

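Both spools are in the crate, at (185,415) and (225,415) in the top crop, and the tray is empty. I'll level it, withdraw and go over the bar.

```bash
python3 - <<'E'
from h import *
t=load("t5")
for p in [(185,415),(223,415)]:
    P=plane(t,130+p[0]/2,30+(p[1]-300)/2,.04); print("spool crate",(R.from_euler("z",CY,degrees=True).as_matrix().T@(P-CR)).round(3))
W=[(lipgrip(.048-.03*f,.002,.09+.035*f,42*(1-f)),CY,-1.5+42*f) for f in prof(12)]
W+=[(lipgrip(.018-.1*f,.002,.125+.01*f,0),CY,40.5) for f in prof(6)]
g=lipgrip(-.082,.002,.135,0); d=np.radians(9.85); g2=np.array([.496-.0605*np.cos(d),.258-.0605*np.sin(d),.165])
print(g,g2)
W+=[(g+[0,0,.025*f],CY,40.5) for f in prof(3)]
g=g+[0,0,.025]
W+=[(g+(g2-g)*f,CY+(9.85-CY)*f,40.0) for f in prof(9)]
rows(W,cur())
E
```

```text
spool crate [0.15  0.014 0.04 ]
spool crate [ 0.156 -0.043  0.04 ]
[0.46201433 0.12810686 0.179     ] [0.43639183 0.2476503  0.165     ]
[-0.06, 0.0, 0.03] [0.01, 0.1, 0.0]
[-0.15, 0.0, 0.07] [-0.0, 0.29, 0.0]
[-0.22, 0.0, 0.1] [-0.0, 0.43, 0.0]
[-0.27, 0.0, 0.12] [-0.0, 0.54, 0.0]
[-0.29, 0.0, 0.13] [-0.0, 0.61, 0.0]
[-0.31, 0.0, 0.14] [-0.0, 0.65, 0.0]
[-0.3, 0.0, 0.13] [-0.0, 0.65, 0.0]
[-0.27, 0.0, 0.13] [-0.0, 0.62, 0.0]
[-0.23, 0.0, 0.1] [-0.0, 0.54, 0.0]
[-0.18, 0.0, 0.08] [-0.0, 0.43, 0.0]
[-0.12, 0.0, 0.06] [-0.0, 0.28, -0.0]
[-0.04, 0.0, 0.01] [-0.0, 0.11, -0.0]
[-0.1, 0.0, -0.1] [-0.0, -0.0, -0.0]
[-0.26, 0.0, -0.27] [-0.0, -0.0, -0.0]
[-0.33, 0.0, -0.35] [-0.0, -0.0, -0.0]
[-0.34, 0.0, -0.35] [-0.0, -0.0, -0.0]
[-0.26, 0.0, -0.27] [-0.0, -0.0, -0.0]
[-0.1, 0.0, -0.11] [-0.0, -0.0, -0.0]
[0.09, 0.0, -0.1] [-0.0, -0.0, -0.0]
[0.15, 0.0, -0.18] [-0.0, -0.0, -0.0]
[0.09, 0.0, -0.1] [-0.0, -0.0, -0.0]
[-0.04, -0.08, 0.01] [0.04, -0.06, -0.05]
[-0.1, -0.22, 0.01] [0.1, -0.0, -0.12]
[-0.13, -0.32, 0.03] [0.16, -0.0, -0.18]
[-0.14, -0.39, 0.04] [0.18, -0.0, -0.22]
[-0.14, -0.41, 0.05] [0.19, -0.0, -0.23]
[-0.12, -0.39, 0.06] [0.18, -0.0, -0.21]
[-0.1, -0.33, 0.06] [0.15, -0.0, -0.19]
[-0.05, -0.23, 0.04] [0.11, -0.0, -0.12]
[-0.03, -0.09, 0.02] [0.04, -0.0, -0.05]
```

play_rows([
  [0, [-0.06, 0, 0.03], [0, 0.1, 0]],
  [0, [-0.15, 0, 0.07], [0, 0.29, 0]],
  [0, [-0.22, 0, 0.1], [0, 0.43, 0]],
  [0, [-0.27, 0, 0.12], [0, 0.54, 0]],
  [0, [-0.29, 0, 0.13], [0, 0.61, 0]],
  [0, [-0.31, 0, 0.14], [0, 0.65, 0]],
  [0, [-0.3, 0, 0.13], [0, 0.65, 0]],
  [0, [-0.27, 0, 0.13], [0, 0.62, 0]],
])

```text
t: 11.8
tool_pos: [0.5897, 0.1182, 0.1804]
tool_rot: [3.014, -0.116, 0.802]
contact_force: [-0.7, 0.1, -2.6]
opening: 0.0149
grip_force: 107.8
```

play_rows([
  [0, [-0.23, 0, 0.1], [0, 0.54, 0]],
  [0, [-0.18, 0, 0.08], [0, 0.43, 0]],
  [0, [-0.12, 0, 0.06], [0, 0.28, 0]],
  [0, [-0.04, 0, 0.01], [0, 0.11, 0]],
  [0, [-0.1, 0, -0.1], [0, 0, 0]],
  [0, [-0.26, 0, -0.27], [0, 0, 0]],
  [0, [-0.33, 0, -0.35], [0, 0, 0]],
  [0, [-0.34, 0, -0.35], [0, 0, 0]],
])

```text
t: 12.8
tool_pos: [0.5, 0.1252, 0.163]
tool_rot: [2.919, -0.114, 1.078]
contact_force: [-0.3, 0.2, -2.8]
opening: 0.0147
grip_force: 107.8
```

play_rows([
  [0, [-0.26, 0, -0.27], [0, 0, 0]],
  [0, [-0.1, 0, -0.11], [0, 0, 0]],
  [0, [0.09, 0, -0.1], [0, 0, 0]],
  [0, [0.15, 0, -0.18], [0, 0, 0]],
  [0, [0.09, 0, -0.1], [0, 0, 0]],
  [0, [-0.04, -0.08, 0.01], [0.04, -0.06, -0.05]],
  [0, [-0.1, -0.22, 0.01], [0.1, 0, -0.12]],
  [0, [-0.13, -0.32, 0.03], [0.16, 0, -0.18]],
])

```text
t: 13.8
tool_pos: [0.4672, 0.1594, 0.1782]
tool_rot: [2.948, -0.017, 1.072]
contact_force: [-0.0, 0.0, -2.6]
opening: 0.0145
grip_force: 107.9
```

play_rows([
  [0, [-0.14, -0.39, 0.04], [0.18, 0, -0.22]],
  [0, [-0.14, -0.41, 0.05], [0.19, 0, -0.23]],
  [0, [-0.12, -0.39, 0.06], [0.18, 0, -0.21]],
  [0, [-0.1, -0.33, 0.06], [0.15, 0, -0.19]],
  [0, [-0.05, -0.23, 0.04], [0.11, 0, -0.12]],
  [0, [-0.03, -0.09, 0.02], [0.04, 0, -0.05]],
  [0, [0, 0, 0], [0, 0, 0]],
])

```text
t: 14.68
tool_pos: [0.4484, 0.2498, 0.15]
tool_rot: [-2.888, -0.25, -1.052]
contact_force: [0.2, 0.3, -3.0]
opening: 0.0146
grip_force: 107.8
```

```bash
python3 - <<'E'
from h import *
im=grab("wrist","w6");t=grab("top","t6");s=grab("side","s6")
d=np.radians(9.85); g2=np.array([.496-.0605*np.cos(d),.258-.0605*np.sin(d),.165])
todo(g2,9.85,40); print("to z .129"); g2[2]=.129; todo(g2,9.85,40)
m=np.vstack([np.hstack([cv2.resize(im["color"],(400,300)),cv2.resize(s["color"][110:200,170:290],(400,300),interpolation=cv2.INTER_CUBIC)]),np.hstack([cv2.resize(t["color"][30:180,130:330],(400,300),interpolation=cv2.INTER_CUBIC),cv2.resize(t["color"][150:255,110:250],(400,300),interpolation=cv2.INTER_CUBIC)])])
cv2.imwrite("pics/m7.png",m)
E
```

```text
t 14.82 q [ 0.46 -0.57  2.37 -0.3   0.69  2.03] tcp [0.4488 0.2495 0.1505] F [ 0.3 -0.4 -1.7] open 0.015 grip 107.82456994056702
turn units [ 0.01 -0.01  0.  ] | shift before turn [-0.   -0.01 -0.  ] | shift after turn [-0.   -0.01 -0.  ] world [-0.0003  0.0003 -0.    ]
to z .129
t 14.82 q [ 0.46 -0.57  2.37 -0.3   0.69  2.03] tcp [0.4488 0.2495 0.1505] F [ 0.3 -0.4 -1.7] open 0.015 grip 107.82456994056702
turn units [ 0.01 -0.01  0.  ] | shift before turn [-0.47 -0.01  0.55] | shift after turn [-0.47 -0.01  0.55] world [-0.0003  0.0003 -0.036 ]
```

View pics/m7.png

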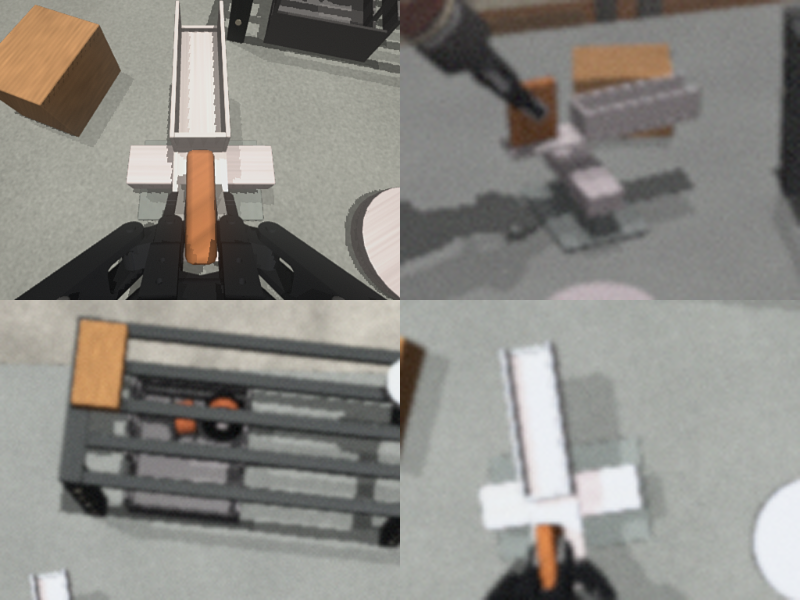

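The tray hovers centred over the bar: in the wrist view the bar spans x 128–274 and the tray is at 201. Both spools are still in the crate. I'll lower it.

play_rows([
  [0, [-0.06, 0, 0.07], [0, 0, 0]],
  [0, [-0.11, 0, 0.12], [0, 0, 0]],
  [0, [-0.11, 0, 0.13], [0, 0, 0]],
  [0, [-0.1, 0, 0.11], [0, 0, 0]],
  [0, [-0.05, 0, 0.07], [0, 0, 0]],
  [0, [-0.03, 0, 0.04], [0, 0, 0]],
  [0, [0, 0, 0], [0, 0, 0]],
])

```text
t: 15.7
tool_pos: [0.4483, 0.2496, 0.1145]
tool_rot: [-2.888, -0.25, -1.052]
contact_force: [-0.2, -0.2, -2.4]
opening: 0.0145
grip_force: 107.8
```

```bash
python3 - <<'E'
from h import *
im=load("w6"); P=plane(im,257,213,.07); print("bar centre by wrist",P.round(4))
d=np.radians(9.85); g2=np.array([.496-.0605*np.cos(d),.258-.0605*np.sin(d),.1274])
todo(g2,9.85,40); print([np.round(ctrl.get_obs()["contact_force"],2).tolist() for _ in range(2)])
E
```

```text
bar centre by wrist [0.4943 0.2576 0.07  ]
t 15.7 q [ 0.47 -0.51  2.4  -0.34  0.6   2.08] tcp [0.4483 0.2496 0.1145] F [-0.2 -0.2 -2.4] open 0.0145 grip 107.81467080116272
turn units [ 0.01 -0.    0.01] | shift before turn [-0.02 -0.    0.03] | shift after turn [-0.02 -0.    0.03] world [ 0.0002  0.0001 -0.0016]
[[-0.15, -0.17, -2.38], [-0.15, -0.17, -2.38]]
```

play_rows([
  [0, [-0.013, 0, 0.015], [0, 0, 0]],
  [0, [-0.013, 0, 0.015], [0, 0, 0]],
  [0, [0, 0, 0], [0, 0, 0]],
  [0, [0, 0, 0], [0, 0, 0]],
])

```text
t: 16.2
tool_pos: [0.4483, 0.2496, 0.1128]
tool_rot: [-2.888, -0.25, -1.052]
contact_force: [0.2, -0.2, -2.0]
opening: 0.0151
grip_force: 107.9
```

play_rows([
  [0, [-0.013, 0, 0.015], [0, 0, 0]],
  [0, [0, 0, 0], [0, 0, 0]],
  [0, [0, 0, 0], [0, 0, 0]],
])

```text
t: 16.58
tool_pos: [0.4487, 0.2499, 0.1126]
tool_rot: [-2.887, -0.25, -1.054]
contact_force: [-3.5, -1.3, 3.7]
opening: 0.015
grip_force: 108.9
```

Contact: the vertical force went from −2.0 to +3.7 N. I'll ease up slightly and release.

play_rows([
  [0, [0.005, 0, -0.006], [0, 0, 0]],
  [0.3, [0, 0, 0], [0, 0, 0]],
  [0.5, [0, 0, 0], [0, 0, 0]],
  [0.7, [0, 0, 0], [0, 0, 0]],
  [1, [0, 0, 0], [0, 0, 0]],
  [1, [0, 0, 0], [0, 0, 0]],
  [1, [0, 0, 0], [0, 0, 0]],
], force=20)

```text
t: 17.45
tool_pos: [0.4482, 0.2496, 0.112]
tool_rot: [-2.888, -0.25, -1.052]
contact_force: [0.8, -1.0, -0.1]
opening: 0.0852
grip_force: 0.0
```

```bash
python3 - <<'E'
from h import *
im=grab("wrist","w7");s=grab("side","s7")
o=ctrl.get_obs();print(o["t"],np.round(o["contact_force"],1),o["opening"],np.round(o["tool_pos"],4))
m=np.hstack([cv2.resize(im["color"],(400,300)),cv2.resize(s["color"][110:200,170:290],(400,300),interpolation=cv2.INTER_CUBIC)])
cv2.imwrite("pics/m8.png",m)
E
```

```text
17.55 [-0.3 -0.4 -0.3] 0.08560020158592842 [0.4482 0.2496 0.112 ]
```

View pics/m8.png

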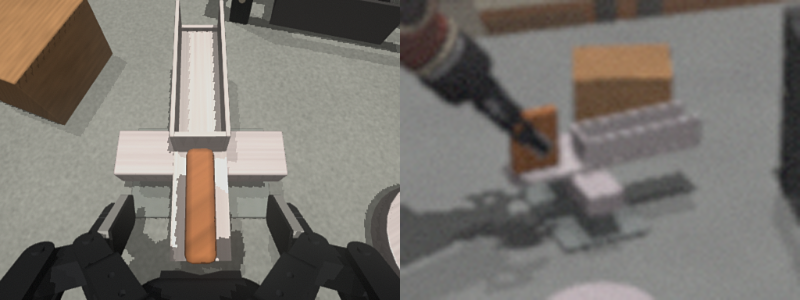

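The tray stays level on the bar by itself with the fingers open on both sides. I'll withdraw straight up.

play_rows([
  [1, [0.08, 0, -0.1], [0, 0, 0]],
  [1, [0.15, 0, -0.2], [0, 0, 0]],
  [1, [0.25, 0, -0.3], [0, 0, 0]],
  [1, [0.3, 0, -0.36], [0, 0, 0]],
  [1, [0.3, 0, -0.36], [0, 0, 0]],
  [1, [0.2, 0, -0.25], [0, 0, 0]],
  [1, [0.1, 0, -0.1], [0, 0, 0]],
  [1, [0, 0, 0], [0, 0, 0]],
])

```text
t: 18.55
tool_pos: [0.4474, 0.2496, 0.2206]
tool_rot: [-2.888, -0.25, -1.052]
contact_force: [0.8, 0.3, -0.9]
opening: 0.0856
grip_force: 0.0
```

```bash
python3 - <<'E'
from h import *
s=grab("side","s8");t=grab("top","t8")
m=np.hstack([cv2.resize(t["color"][30:255,90:390],(400,300),interpolation=cv2.INTER_CUBIC),cv2.resize(s["color"][110:200,170:290],(400,300),interpolation=cv2.INTER_CUBIC)])
cv2.imwrite("pics/m9.png",m)
E
```

```text
(no output)
```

View pics/m9.png

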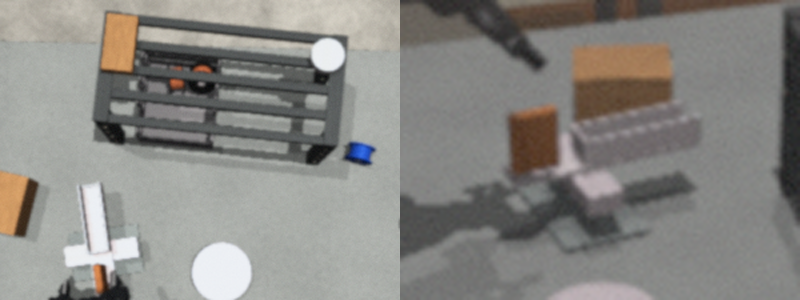

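The tray rests level across the bar, clear of the gripper. Both spools are in the crate at (177,78) and (203,78), and the can, carton and jar have not moved. Handing in.

```bash
python3 -c "
from station import ctrl
print(ctrl.finish_job())"
```

```text
the job is handed in; nothing more can be done
None
```

The job is handed in, but no verdict came back. The last images show both spools in the crate, the empty tray balanced level across the middle of the bar, and no sign that the shelf was bumped or the can, carton or jar moved, though the jar was outside the final crop.

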